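# Unstack the delivered supplies

### The job

Take the two stacks of supplies apart and set up the dressing station: each case goes flat inside the rim of the tray that has its lid's colour, lying along the tray; each vial stands in the round dish that has its cap's colour; and the tape roll lies flat and wholly on the round black pad. Keep the vials upright all the time, and leave everything standing free.

Things in the scene. Friction and masses are not known exactly. Their poses are not given: they have to be found in the camera images.
- yellow_case: White plastic case with a yellow lid, 110 x 60 x 40 mm (length, width, height); the tape roll, with a vial on top of it, stands on its lid at the start. Origin at the centre of its underside; x along its length, z up. Rigid, closed, flat on top, about 0.15 kg; can be gripped across its 60 mm width. Stands on the table at the start.
- green_case: White plastic case with a green lid, 110 x 60 x 65 mm (length, width, height); a vial stands on its lid at the start. Origin at the centre of its underside; x along its length, z up. Rigid, closed, flat on top, about 0.15 kg; can be gripped across its 60 mm width. Stands on the table at the start.
- tape: Cream tape roll lying flat, 62 mm outside diameter, 25 mm high, about 40 g, centre hole about 18 mm. Origin at the centre of its underside, z up. Starts on the yellow-lidded case, underside 40 mm above the table, with a vial standing on it.
- vial_brown: Brown glass vial with a red cap. 43 mm across the body (cylindrical to about 55 mm height), 77 mm tall, about 55 g. Origin at the centre of its foot, z up. Starts upright, centred on top of one of the two stacks (on the tape roll or on the green-lidded case), foot 65 mm above the table.
- vial_clear: Clear glass vial with a blue cap. 43 mm across the body (cylindrical to about 55 mm height), 77 mm tall, about 55 g. Origin at the centre of its foot, z up. Starts upright, centred on top of one of the two stacks (on the tape roll or on the green-lidded case), foot 65 mm above the table.
- yellow_tray: Shallow yellow tray, fixed to the table: 142 x 92 mm outside, long side along its x. Floor 4 mm above the table, rim 4 mm wide with its top 8 mm above the table; the flat inside is 134 x 84 mm, so a 110 x 60 mm case has 12 mm of room on each side. Origin at its centre on the table top, z up.
- green_tray: Shallow green tray, fixed to the table: 142 x 92 mm outside, long side along its x. Floor 4 mm above the table, rim 4 mm wide with its top 8 mm above the table; the flat inside is 134 x 84 mm, so a 110 x 60 mm case has 12 mm of room on each side. Origin at its centre on the table top, z up.
- red_holder: Round shallow red dish, fixed to the table: 75 mm outside diameter, floor 4 mm above the table, rim 4 mm wide with its top 10 mm above the table, inside diameter 67 mm (12 mm of room all round a vial). Origin at its centre on the table top, z up.
- blue_holder: Round shallow blue dish, fixed to the table: 75 mm outside diameter, floor 4 mm above the table, rim 4 mm wide with its top 10 mm above the table, inside diameter 67 mm (12 mm of room all round a vial). Origin at its centre on the table top, z up.
- black_pad: Flat round black rubber pad without a rim, fixed to the table: 90 mm diameter, top 3 mm above the table. Origin at its centre on the table top, z up.
Things that resemble listed ones, but are neither listed nor needed, are in the scene too. Of the things that look like the yellow_case, the larger one is meant.

How it is judged:
By the outcome, as a careful person would: the job done as asked, in the order asked, and still so for the second after the job is handed in, with the robot touching nothing.
It also fails if it takes over 136 s, if anything falls off the work surface, if the arm or the gripper's body presses on something with over 40 N, if the wrist force passes 120 N, or if a joint passes its speed limit or range.

### The arm

A 6-joint arm with a two-finger parallel gripper is mounted at the origin on a cart in front of the work surface, level with it; the furniture and walls round the work are solid. World frame = base frame: x ahead of the robot, y to its left, z up, the work surface at z = 0. Lengths are in m, angles in degrees, forces in N, time in s.
With the tool pointing down it reaches from about 0.275 to 0.975 m from the base axis. Payload 8.4 kg.
Tool frame: the origin (TCP) lies between the finger pads; the fingertips stand robot.finger_overhang ahead of it and the grasp point (between the pads) lies 8 mm behind it (robot.finger_overhang is the distance from the TCP to the fingertips, in m); z points along the fingers, y is the line along which they close (so a half turn about z gives the same grasp; the last joint's range is limited). The gripper opens to 92 mm and grips with 3 to 60 N. Pads are 20 mm wide; open, the fingers measure 128 mm over their backs; the gripper's body (75 mm by 189 mm) begins 69 mm behind the grasp point.
Start: joints at [73.373, 20.225, 93.587, -0, 66.188, -0.138], TCP at [0.177, 0.599, 0.226] pointing down, gripper open.
Joint ranges: [-150.9, 150.9], [-52.94, 120.26], [3.33, 152.33], [-74.26, 254.26], [0, 154.13], [-172.89, 172.89]. Speed limits (degrees/s): [127.2, 127.2, 159.86, 180, 180, 180].

### API

Orientations are given as [roll, pitch, yaw] about the fixed x, y, z axes, in that order (R = Rz(yaw) Ry(pitch) Rx(roll)).
In Python, from cell import robot gives the robot as it stands.
- The arm moves only by the tool arm_command, never from a script. Its argument "commands" is a list of rows, each a list of 7 numbers: the finger opening in m, from 0 to 0.0919, then the shift along the tool's x, y, z in m, then the turn, a rotation vector about the tool's x, y, z in degrees. In form: [[claw, tx, ty, tz, wx, wy, wz], ...]. A call has 1 to 10 rows; each row shifts and turns the commanded pose from where the row before left it, along the tool's axes as they then stand; what a row does not reach is not made up. A row lasts 1/10 s, in which the tool goes at most 50 mm and 8.59 degrees, less where a joint would pass 70% of its speed; a pose out of reach is approached as far as the arm can. A call with a gripper value outside its range is refused whole. The fingers move at their own pace and stop on an object; "force" is the grip in N (left out, the last holds). Time passes only in rows, so rows that do not move let the fingers close. It gives the time, the measured TCP pose, the force, the opening and the grip force at its end, in the units of the state.
- robot.state(): the state, without advancing time (a new reading comes with each control period).
- robot.snapshot(name): name is "scene" or "top"; returns the picture (400x640x3 uint8, blue, green, red); there is no depth.
- robot.camera_model(name): a dict with "vertical_fov" (degrees; the focal length in pixels is half the picture's height over the tangent of half this angle, whatever the lens; pixels are square), "cx", "cy" (the principal point, pixels), "dist" ([k1, k2, p1, p2, k3] as OpenCV has them; the pictures are not rectified), "R" (3x3) and "t" (3): a world point X has camera coordinates R X + t. Camera axes: x right, y down, z forward; pixel columns grow to the right and rows downward; lengths in m; the calibration is good to about 2 mm. A picture is of the moment at which its call begins. camera_model takes no time and is no camera call.
- robot.finish_job(): hands the job in; it is judged then, once.
The state is a dict: "time": time; "joints": joint angles; "dq": joint speeds; "joint_torque": joint torques, N m; "eef_pos": TCP position; "tool_rot": TCP orientation; "force": force on the tool from outside, world axes, zero at the start; "wrist_torque": the same for the moment, N m; "opening": opening from 0.0 (shut) to 1.0 (fully open); "gripper_force": force on a finger pad.
Only numpy, scipy, OpenCV 4.12 (cv2) and the standard library are available. Lean on these libraries where they do the work, as an engineer would, in place of code of your own. Each camera call takes 0.05 s, during which the arm holds its last target. There are 200 camera calls.

## Working session

There is one attempt and no reset: what is moved stays moved. The work goes in short steps, Python scripts to look and compute and a tool call to move; the robot and the scene stay as the last step left them, time stands still between calls to the robot, and variables do not carry over. Pictures are saved under pics/ and viewed, at most 14 in all, crops included, and the job is handed in when it is done.

Besides the shell and the picture viewer there is one more tool, called after ">>>" as name([rows], argument=value, ...), one row to a line, values as JSON. arm_command: Moves the arm, as the interface text tells. Its arguments: {"type":"object","properties":{"commands":{"type":"array","items":{"type":"array","items":{"type":"number"}}},"force":{"type":"number"}},"required":["commands"]}

```bash
ls; mkdir -p pics
python3 - <<'E'
from cell import robot
import cv2
for n in("scene","top"):
    cv2.imwrite(f"pics/{n}0.png",robot.snapshot(n)); print(robot.camera_model(n))
print(robot.state(), robot.finger_overhang)
E
```

```text
pics
{'vertical_fov': 49.77764882733407, 'cx': 317.8516574977991, 'cy': 197.71311526244352, 'dist': array([-0.11296715,  0.        ,  0.        ,  0.        ,  0.        ]), 'R': array([[ 0.7751452 , -0.63178143,  0.00146211],
       [-0.31274748, -0.38572486, -0.86798926],
       [ 0.54894347,  0.67236044, -0.49658082]]), 't': array([-0.40968432,  0.25229139,  1.03164789])}
{'vertical_fov': 48.12747763763411, 'cx': 315.8175463041997, 'cy': 200.02960609746927, 'dist': array([-0.09142463,  0.        ,  0.        ,  0.        ,  0.        ]), 'R': array([[ 0.00859807, -0.99995513, -0.00397615],
       [-0.9891533 , -0.00792197, -0.14667307],
       [ 0.14663499,  0.00519413, -0.98917703]]), 't': array([-0.00370323,  0.53214771,  1.20447843])}
{'time': 0.1, 'joints': array([ 7.33712999e+01,  2.02570873e+01,  9.36235259e+01, -1.49539403e-05,
        6.61894451e+01, -1.38293064e-01]), 'dq': array([-0.04050049, -0.10754567, -0.00427852, -0.10278169,  0.10690873,
       -0.02698206]), 'joint_torque': array([-7.97849898e-04, -5.94904268e+01, -3.34930551e+01,  6.97971554e-02,
        1.85025536e-02, -3.26805753e-05]), 'eef_pos': array([0.17729493, 0.59887912, 0.224964  ]), 'tool_rot': array([-1.79929942e+02, -1.55423564e-04,  1.63509599e+02]), 'force': array([-0.32452913, -0.18853759, -0.18541435]), 'wrist_torque': array([-0.02118182, -0.04255512,  0.00896916]), 'gripper_force': 0.0, 'opening': 1.0019831983051752} 0.011
```

View pics/top0.png

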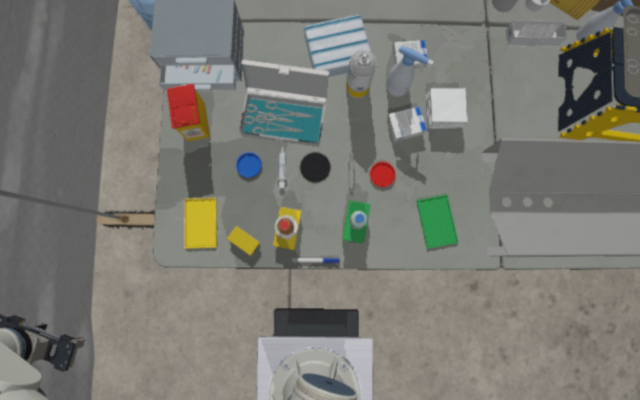

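View pics/scene0.png

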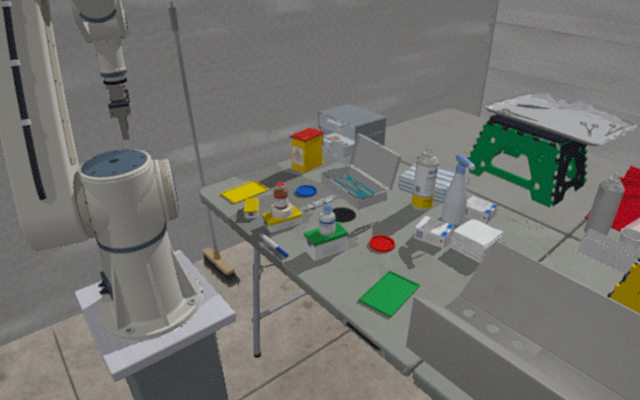

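The top view shows: yellow tray (201,223), green tray (437,222), blue dish (249,165), red dish (382,175) and pad (315,167). The red-capped vial is on the tape stack at (287,228), and the blue-capped vial is on the green case at (357,221). Things that could be taken for the yellow case are the small yellow box (243,240), the yellow-lidded stack (287,228), and the yellow/red sharps bin (188,112). The larger one, at (287,228) under the tape, is the one meant. I'll check it in close crops.

Run:
```python
import cv2
a=cv2.imread("pics/top0.png")
cv2.imwrite("pics/c1.png",cv2.resize(a[140:270,180:340],None,fx=5,fy=4.5,interpolation=cv2.INTER_CUBIC)[:585])
cv2.imwrite("pics/c2.png",cv2.resize(a[150:270,310:470],None,fx=5,fy=5,interpolation=cv2.INTER_CUBIC))
a=cv2.imread("pics/scene0.png")
cv2.imwrite("pics/c3.png",cv2.resize(a[165:265,215:375],None,fx=5,fy=5,interpolation=cv2.INTER_CUBIC))
```

```text
(no output)
```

View pics/c1.png

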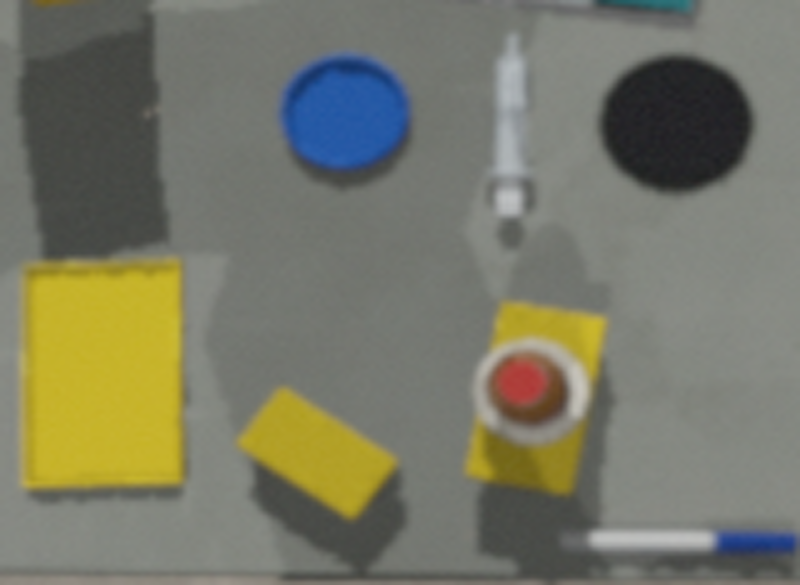

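View pics/c2.png

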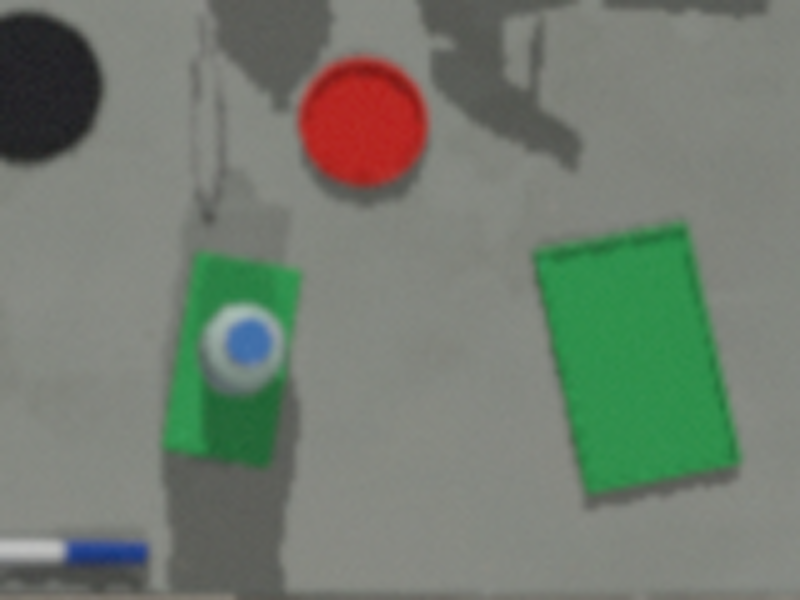

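View pics/c3.png

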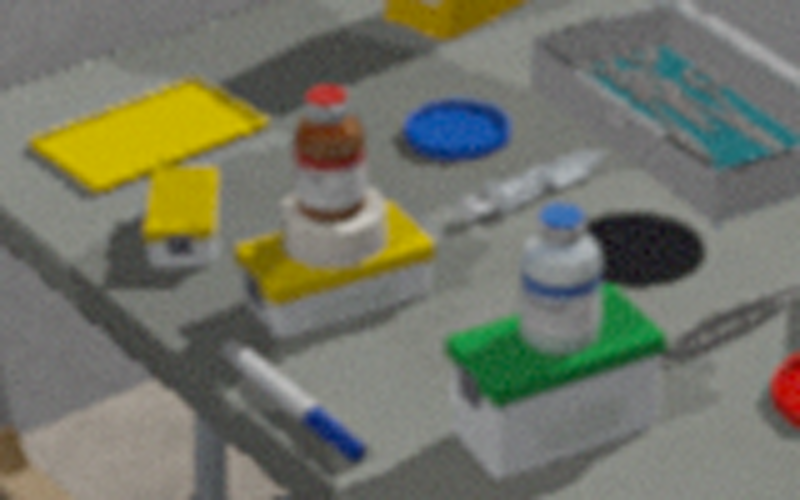

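The crops confirm the choice: the large yellow case carries the tape and the red-capped vial (c1 530,395), and the small yellow box (c1 318,453) is the decoy. Now I'll turn the pixels into positions.

```bash
cat > h.py <<'E'
import numpy as np, cv2
from cell import robot
def ray(n,px,z):
    c=robot.camera_model(n); f=200/np.tan(np.radians(c["vertical_fov"]/2))
    K=np.array([[f,0,c["cx"]],[0,f,c["cy"]],[0,0,1]])
    u=cv2.undistortPoints(np.array(px,float).reshape(-1,1,2),K,c["dist"]).reshape(-1,2)
    R=np.array(c["R"]);C=-R.T@c["t"]
    d=np.c_[u,np.ones(len(u))]@R
    return C[:2]+d[:,:2]*((z-C[2])/d[:,2])[:,None]
def crop(px,o,s): return (np.array(px,float)+.5)/s-.5+o
E
python3 - <<'E'
from h import *
A=lambda p:crop(p,(180,140),(5,4.5)); B=lambda p:crop(p,(310,150),5)
def rect(name,p,z):
    q=ray("top",p,z);c=q.mean(0); r=(cv2.minAreaRect(q.astype(np.float32)))
    d=(q[0]+q[1]-q[2]-q[3])
    print(name,c.round(4),"long axis deg",np.degrees(np.arctan2(d[1],d[0])).round(1),np.round(r[1],3))
rect("ytray",A([(24,265),(180,260),(184,484),(24,488)]),.008)
rect("ycase",A([(502,302),(607,318),(573,494),(466,476)]),.04)
rect("gcase",B([(197,253),(301,270),(269,467),(163,450)]),.065)
rect("gtray",B([(536,250),(686,225),(741,463),(590,494)]),.008)
rect("decoy",A([(283,387),(397,462),(352,520),(237,440)]),.03)
for n,p,z in [("blue",A([(346,113)]),.01),("pad",A([(677,123)]),.003),("tape",A([(532,391)]),.065),("brown cap",A([(522,382)]),.142),
 ("clear cap",B([(250,342)]),.142),("red",B([(364,121)]),.01),("pen",B([(148,552),(-60,552)]),.01),("syringe",A([(510,40),(510,215)]),.01),("tweezer",B([(205,20),(210,220)]),.005)]: print(n,ray("top",p,z).round(4))
s=ray("scene",crop([(326,95),(562,214)],(215,165),5),.142);print("scene caps",s.round(4))
s=ray("scene",crop([(458,128)],(215,165),5),.01);print("scene blue",s.round(4))
s=ray("scene",crop([(652,248)],(215,165),5),.003);print("scene pad",s.round(4))
E
```

```text
ytray [0.4692 0.3297] long axis deg 3.0 [0.143 0.092]
ycase [0.454  0.0794] long axis deg -9.2 [0.06  0.109]
gcase [ 0.4706 -0.1088] long axis deg -9.7 [0.058 0.109]
gtray [ 0.4792 -0.3452] long axis deg 11.3 [0.142 0.089]
decoy [0.4197 0.2016] long axis deg -35.3 [0.081 0.043]
blue [[0.638  0.1952]]
pad [[0.6342 0.0041]]
tape [[0.4555 0.0804]]
brown cap [[0.4538 0.08  ]]
clear cap [[ 0.4718 -0.1111]]
red [[ 0.6142 -0.1898]]
pen [[ 0.3677 -0.0659]
 [ 0.3668  0.0503]]
syringe [[0.6867 0.1013]
 [0.5722 0.099 ]]
tweezer [[ 0.6743 -0.0989]
 [ 0.5567 -0.1013]]
scene caps [[ 0.4483  0.0781]
 [ 0.4684 -0.1118]]
scene blue [[0.6299 0.1886]]
scene pad [[ 0.6362 -0.0051]]
```

Clear plan: both vials first, then the tape, then the cases. I'll turn the tool to yaw 180 so that tool x = -X, y = +Y and z = -Z, and head for the brown vial.

>>> arm_command([
  [0.0919,0,0,0,0,0,-8.25],
  [0.0919,0,0,0,0,0,-8.25],
  [0.0919,-0.02,-0.037,0,0,0,0],
  [0.0919,-0.02,-0.037,0,0,0,0],
  [0.0919,-0.02,-0.037,0,0,0,0],
  [0.0919,-0.02,-0.037,0,0,0,0],
  [0.0919,-0.02,-0.037,0,0,0,0],
  [0.0919,-0.02,-0.037,0,0,0,0],
  [0.0919,-0.02,-0.037,0,0,0,0],
  [0.0919,-0.02,-0.037,0,0,0,0],
], force=15)

```text
time: 1.1
eef_pos: [0.3378, 0.3017, 0.2255]
tool_rot: [-180.0, -0.0, -180.0]
force: [-0.2, 1.0, -0.0]
opening: 1.002
gripper_force: 0.0
```

>>> arm_command([
  [0.0919,-0.0195,-0.037,0,0,0,0],
  [0.0919,-0.0195,-0.037,0,0,0,0],
  [0.0919,-0.0195,-0.037,0,0,0,0],
  [0.0919,-0.0195,-0.037,0,0,0,0],
  [0.0919,-0.0195,-0.037,0,0,0,0],
  [0.0919,-0.0195,-0.037,0,0,0,0],
  [0.0919,0,0,0,0,0,0],
  [0.0919,0,0,0,0,0,0],
])

```text
time: 1.9
eef_pos: [0.4544, 0.0806, 0.2253]
tool_rot: [180.0, -0.1, 179.9]
force: [-0.2, -0.1, 0.1]
opening: 0.998
gripper_force: 0.0
```

Run:
```python
from h import *
a=robot.snapshot("top");b=robot.snapshot("scene")
r=lambda i:cv2.resize(i,None,fx=5,fy=5,interpolation=cv2.INTER_CUBIC)
cv2.imwrite("pics/d1.png",np.hstack([r(a[185:265,250:330]),r(b[140:220,240:320])]))
```

```text
(no output)
```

View pics/d1.png

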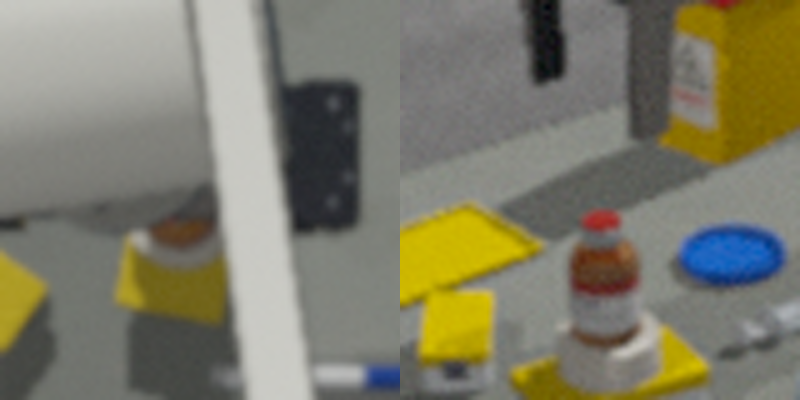

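The scene crop shows the fingers at x≈547 and 655, evenly straddling the vial at x≈600. I'll descend and grip.

>>> arm_command([
  [0.0919,0,0,0.03,0,0,0],
  [0.0919,0,0,0.03,0,0,0],
  [0.0919,0,0,0.03,0,0,0],
  [0.0919,0,0,0.03,0,0,0],
  [0.0919,0,0,0,0,0,0],
  [0.035,0,0,0,0,0,0],
  [0.035,0,0,0,0,0,0],
  [0.035,0,0,0,0,0,0],
  [0.035,0,0,0,0,0,0],
  [0.035,0,0,0,0,0,0],
], force=15)

```text
time: 3.0
eef_pos: [0.4549, 0.0814, 0.1063]
tool_rot: [180.0, 0.1, -180.0]
force: [0.8, -0.5, -0.1]
opening: 0.587
gripper_force: 0.0
```

>>> arm_command([
  [0.035,0,0,0,0,0,0],
  [0.035,0,0,0,0,0,0],
  [0.035,0,0,0,0,0,0],
  [0.035,0,0,-0.01,0,0,0],
  [0.035,0,0,-0.02,0,0,0],
  [0.035,0,0,-0.03,0,0,0],
  [0.035,0,0,-0.03,0,0,0],
  [0.035,0,0,-0.02,0,0,0],
  [0.035,0,0,-0.01,0,0,0],
  [0.035,0,0,0,0,0,0],
])

```text
time: 4.0
eef_pos: [0.4551, 0.0815, 0.2268]
tool_rot: [180.0, 0.1, -180.0]
force: [0.4, 0.5, -0.5]
opening: 0.466
gripper_force: 15.0
```

>>> arm_command([
  [0.035,-0.009,-0.015,0,0,0,0],
  [0.035,-0.018,-0.03,0,0,0,0],
  [0.035,-0.018,-0.03,0,0,0,0],
  [0.035,-0.018,-0.03,0,0,0,0],
  [0.035,-0.018,-0.03,0,0,0,0],
  [0.035,-0.018,-0.03,0,0,0,0],
  [0.035,-0.018,-0.03,0,0,0,0],
  [0.035,-0.018,-0.03,0,0,0,0],
  [0.035,-0.015,-0.03,0,0,0,0],
  [0.035,-0.009,-0.016,0,0,0,0],
])

```text
time: 5.0
eef_pos: [0.6137, -0.1917, 0.2235]
tool_rot: [180.0, -0.1, 179.9]
force: [0.5, 0.1, -1.2]
opening: 0.466
gripper_force: 15.0
```

>>> arm_command([
  [0.035,0,0,0.02,0,0,0],
  [0.035,0,0,0.03,0,0,0],
  [0.035,0,0,0.04,0,0,0],
  [0.035,0,0,0.04,0,0,0],
  [0.035,0,0,0.02,0,0,0],
  [0.035,0,0,0.01,0,0,0],
  [0.035,0,0,0,0,0,0],
])

```text
time: 5.7
eef_pos: [0.6121, -0.1892, 0.0634]
tool_rot: [179.9, -0.2, -180.0]
force: [-0.4, 0.1, -0.3]
opening: 0.465
gripper_force: 15.0
```

Run:
```python
from h import *
a=robot.snapshot("top");b=robot.snapshot("scene")
r=lambda i:cv2.resize(i,None,fx=5,fy=5,interpolation=cv2.INTER_CUBIC)
cv2.imwrite("pics/d2.png",r(b[190:270,330:430]))
```

```text
(no output)
```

View pics/d2.png

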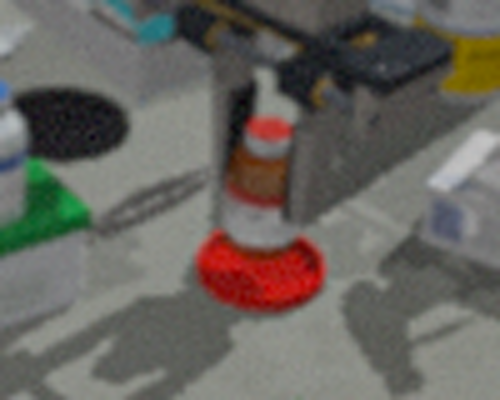

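The brown vial hovers centred over the red dish: foot at (262,245), dish centre at (262,272), matching the 18 mm height left. I'll lower, release and rise.

>>> arm_command([
  [0.035,0,0,0.006,0,0,0],
  [0.035,0,0,0.006,0,0,0],
  [0.035,0,0,0.004,0,0,0],
  [0.035,0,0,0.001,0,0,0],
  [0.035,0,0,0,0,0,0],
  [0.035,0,0,0,0,0,0],
])

```text
time: 6.4
eef_pos: [0.6136, -0.1897, 0.0487]
tool_rot: [-180.0, 0.0, -180.0]
force: [0.0, -0.3, -0.9]
opening: 0.461
gripper_force: 15.0
```

>>> arm_command([
  [0.035,0,0,0.0015,0,0,0],
  [0.035,0,0,0.0015,0,0,0],
  [0.035,0,0,0,0,0,0],
  [0.06,0,0,0,0,0,0],
  [0.08,0,0,0,0,0,0],
  [0.08,0,0,0,0,0,0],
  [0.08,0,0,0,0,0,0],
  [0.08,0,0,0,0,0,0],
  [0.08,0,0,-0.015,0,0,0],
  [0.08,0,0,-0.03,0,0,0],
])

```text
time: 7.4
eef_pos: [0.612, -0.1891, 0.0897]
tool_rot: [179.9, -0.2, -180.0]
force: [0.8, 0.3, 0.2]
opening: 0.871
gripper_force: 0.0
```

>>> arm_command([
  [0.0919,0,0,-0.045,0,0,0],
  [0.0919,0,0,-0.045,0,0,0],
  [0.0919,0,0,-0.045,0,0,0],
  [0.0919,0.02,0.011,0,0,0,0],
  [0.0919,0.04,0.022,0,0,0,0],
  [0.0919,0.04,0.022,0,0,0,0],
  [0.0919,0.03,0.017,0,0,0,0],
  [0.0919,0.012,0.007,0,0,0,0],
  [0.0919,0,0,0,0,0,0],
])

```text
time: 8.3
eef_pos: [0.4709, -0.1102, 0.2267]
tool_rot: [-180.0, 0.1, -180.0]
force: [0.3, -0.2, -0.3]
opening: 1.0
gripper_force: 0.0
```

Now the clear vial: descend, grip, lift.

>>> arm_command([
  [0.0919,0,0,0.03,0,0,0],
  [0.0919,0,0,0.03,0,0,0],
  [0.0919,0,0,0.03,0,0,0],
  [0.0919,0,0,0.03,0,0,0],
  [0.0919,0,0,0,0,0,0],
  [0.035,0,0,0,0,0,0],
  [0.035,0,0,0,0,0,0],
  [0.035,0,0,0,0,0,0],
  [0.035,0,0,0,0,0,0],
  [0.035,0,0,0,0,0,0],
], force=15)

```text
time: 9.3
eef_pos: [0.472, -0.1108, 0.1063]
tool_rot: [-180.0, 0.1, -180.0]
force: [-0.8, 0.0, -0.2]
opening: 0.587
gripper_force: 0.0
```

>>> arm_command([
  [0.035,0,0,0,0,0,0],
  [0.035,0,0,0,0,0,0],
  [0.035,0,0,0,0,0,0],
  [0.035,0,0,-0.01,0,0,0],
  [0.035,0,0,-0.02,0,0,0],
  [0.035,0,0,-0.03,0,0,0],
  [0.035,0,0,-0.03,0,0,0],
  [0.035,0,0,-0.02,0,0,0],
  [0.035,0,0,-0.01,0,0,0],
  [0.035,0,0,0,0,0,0],
])

```text
time: 10.3
eef_pos: [0.4721, -0.1108, 0.2269]
tool_rot: [-180.0, 0.1, -180.0]
force: [-0.2, -0.3, -0.3]
opening: 0.466
gripper_force: 15.0
```

>>> arm_command([
  [0.035,-0.009,0.017,0,0,0,0],
  [0.035,-0.018,0.034,0,0,0,0],
  [0.035,-0.018,0.034,0,0,0,0],
  [0.035,-0.018,0.034,0,0,0,0],
  [0.035,-0.018,0.034,0,0,0,0],
  [0.035,-0.018,0.034,0,0,0,0],
  [0.035,-0.018,0.034,0,0,0,0],
  [0.035,-0.018,0.034,0,0,0,0],
  [0.035,-0.018,0.034,0,0,0,0],
  [0.035,-0.011,0.015,0,0,0,0],
])

```text
time: 11.3
eef_pos: [0.6356, 0.1961, 0.2234]
tool_rot: [180.0, -0.1, -179.9]
force: [0.5, -0.8, -0.4]
opening: 0.465
gripper_force: 15.0
```

>>> arm_command([
  [0.035,0,0,0.02,0,0,0],
  [0.035,0,0,0.03,0,0,0],
  [0.035,0,0,0.04,0,0,0],
  [0.035,0,0,0.04,0,0,0],
  [0.035,0,0,0.02,0,0,0],
  [0.035,0,0,0.01,0,0,0],
  [0.035,0,0,0,0,0,0],
])

```text
time: 12.0
eef_pos: [0.634, 0.193, 0.0633]
tool_rot: [-179.9, -0.2, -180.0]
force: [0.7, 0.7, -0.7]
opening: 0.465
gripper_force: 15.0
```

Run:
```python
from h import *
b=robot.snapshot("scene")
r=lambda i:cv2.resize(i,None,fx=5,fy=5,interpolation=cv2.INTER_CUBIC)
cv2.imwrite("pics/d3.png",r(b[145:225,255:375]))
```

```text
(no output)
```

View pics/d3.png

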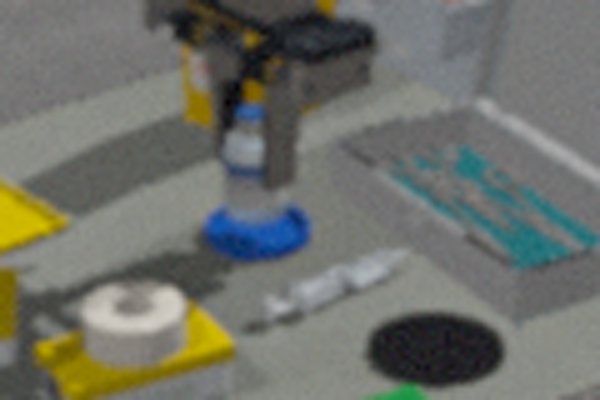

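The clear vial is over the blue dish: foot at about (252,213), dish centre at (257,231), so about 3 mm to the left. I'll nudge it, lower and release.

>>> arm_command([
  [0.035,-0.002,-0.002,0.006,0,0,0],
  [0.035,0,0,0.006,0,0,0],
  [0.035,0,0,0.004,0,0,0],
  [0.035,0,0,0.002,0,0,0],
  [0.035,0,0,0.002,0,0,0],
  [0.035,0,0,0,0,0,0],
  [0.035,0,0,0,0,0,0],
  [0.06,0,0,0,0,0,0],
  [0.08,0,0,0,0,0,0],
  [0.08,0,0,0,0,0,0],
])

```text
time: 13.05
eef_pos: [0.6376, 0.1914, 0.0458]
tool_rot: [180.0, 0.0, -180.0]
force: [-0.4, 0.3, 0.3]
opening: 0.706
gripper_force: 0.0
```

>>> arm_command([
  [0.08,0,0,0,0,0,0],
  [0.08,0,0,0,0,0,0],
  [0.08,0,0,-0.015,0,0,0],
  [0.08,0,0,-0.03,0,0,0],
  [0.0919,0,0,-0.04,0,0,0],
  [0.0919,0,0,-0.045,0,0,0],
  [0.0919,0.04,-0.026,0,0,0,0],
  [0.0919,0.04,-0.026,0,0,0,0],
  [0.0919,0.04,-0.026,0,0,0,0],
  [0.0919,0.04,-0.024,0,0,0,0],
])

```text
time: 14.05
eef_pos: [0.476, 0.0885, 0.1766]
tool_rot: [180.0, 0.1, -180.0]
force: [0.9, -0.7, 0.3]
opening: 0.996
gripper_force: 0.0
```

>>> arm_command([
  [0.0919,0.021,-0.008,0,0,0,0],
  [0.0919,0,0,0.03,0,0,0],
  [0.0919,0,0,0.04,0,0,0],
  [0.0919,0,0,0.03,0,0,0],
  [0.0919,0,0,0.018,0,0,0],
  [0.0919,0,0,0,0,0,0],
  [0.0919,0,0,0,0,0,0],
])

```text
time: 14.75
eef_pos: [0.457, 0.0814, 0.0584]
tool_rot: [180.0, 0.0, -180.0]
force: [-0.1, -0.4, 0.6]
opening: 0.999
gripper_force: 0.0
```

>>> arm_command([
  [0.05,0,0,0,0,0,0],
  [0.05,0,0,0,0,0,0],
  [0.05,0,0,0,0,0,0],
  [0.05,0,0,0,0,0,0],
  [0.05,0,0,0,0,0,0],
  [0.05,0,0,0,0,0,0],
])

```text
time: 15.35
eef_pos: [0.4568, 0.0814, 0.0581]
tool_rot: [180.0, 0.0, -180.0]
force: [-0.9, 0.4, 6.9]
opening: 0.656
gripper_force: 15.0
```

>>> arm_command([
  [0.05,0,0,-0.01,0,0,0],
  [0.05,0,0,-0.02,0,0,0],
  [0.05,0,0,-0.03,0,0,0],
  [0.05,-0.018,-0.008,0,0,0,0],
  [0.05,-0.036,-0.016,0,0,0,0],
  [0.05,-0.036,-0.016,0,0,0,0],
  [0.05,-0.036,-0.016,0,0,0,0],
  [0.05,-0.036,-0.016,0,0,0,0],
  [0.05,-0.017,-0.008,0,0,0,0],
  [0.05,0,0,0,0,0,0],
])

```text
time: 16.35
eef_pos: [0.6376, 0.0002, 0.1179]
tool_rot: [-180.0, 0.1, 179.9]
force: [-0.7, 1.8, 0.0]
opening: 0.656
gripper_force: 15.0
```

>>> arm_command([
  [0.05,0,0,0.02,0,0,0],
  [0.05,0,0,0.03,0,0,0],
  [0.05,0,0,0.02,0,0,0],
  [0.05,0,0,0.01,0,0,0],
  [0.05,0,0,0,0,0,0],
  [0.05,0,0,0,0,0,0],
])

```text
time: 16.95
eef_pos: [0.6356, 0.0016, 0.0384]
tool_rot: [180.0, 0.0, -180.0]
force: [0.3, -0.4, -0.7]
opening: 0.658
gripper_force: 15.0
```

Run:
```python
from h import *
b=robot.snapshot("scene")
r=lambda i:cv2.resize(i,None,fx=5,fy=5,interpolation=cv2.INTER_CUBIC)
cv2.imwrite("pics/d4.png",r(b[150:240,275:415]))
```

```text
(no output)
```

View pics/d4.png

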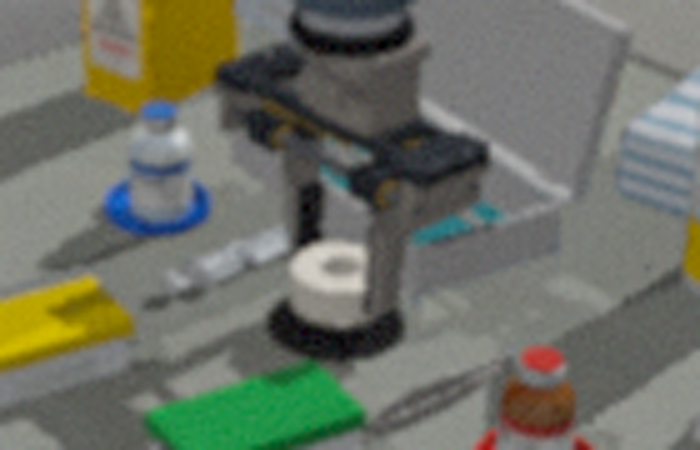

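The clear vial stands in the blue dish. The tape hovers over the pad (337 vs 336 across) and about 3 mm near the camera. I'll nudge, lower and release.

>>> arm_command([
  [0.05,-0.002,0.002,0.006,0,0,0],
  [0.05,0,0,0.006,0,0,0],
  [0.05,0,0,0.004,0,0,0],
  [0.05,0,0,0.001,0,0,0],
  [0.05,0,0,0,0,0,0],
  [0.07,0,0,0,0,0,0],
  [0.0919,0,0,0,0,0,0],
  [0.0919,0,0,0,0,0,0],
  [0.0919,0,0,0,0,0,0],
  [0.0919,0,0,0,0,0,0],
])

```text
time: 18.0
eef_pos: [0.6375, 0.0034, 0.0205]
tool_rot: [-180.0, -0.0, -180.0]
force: [0.8, -0.2, 0.1]
opening: 1.001
gripper_force: 0.0
```

>>> arm_command([
  [0.0919,0,0,-0.02,0,0,0],
  [0.0919,0,0,-0.04,0,0,0],
  [0.0919,0,0,-0.04,0,0,0],
  [0.0919,0.04,0.018,0,0,0,0],
  [0.0919,0.04,0.018,0,0,0,0],
  [0.0919,0.04,0.018,0,0,0,0],
  [0.0919,0.04,0.018,0,0,0,0],
  [0.0919,0.02,0.004,0,0,0,9],
  [0.0919,0,0,0,0,0,1],
  [0.0919,0,0,0,0,0,0],
])

```text
time: 19.0
eef_pos: [0.4584, 0.0795, 0.1211]
tool_rot: [180.0, 0.1, 170.6]
force: [0.4, -0.2, -0.8]
opening: 0.999
gripper_force: 0.0
```

Run:
```python
from h import *
a=robot.snapshot("top")
b=robot.snapshot("scene")
r=lambda i:cv2.resize(i,None,fx=4,fy=4,interpolation=cv2.INTER_CUBIC)
cv2.imwrite("pics/d5.png",np.hstack([r(a[145:245,225:325]),r(b[150:250,250:350])]))
print(robot.state()["eef_pos"],robot.state()["tool_rot"])
```

```text
[0.45912084 0.07923169 0.12088866] [1.79978133e+02 8.52776088e-02 1.70548401e+02]
```

View pics/d5.png

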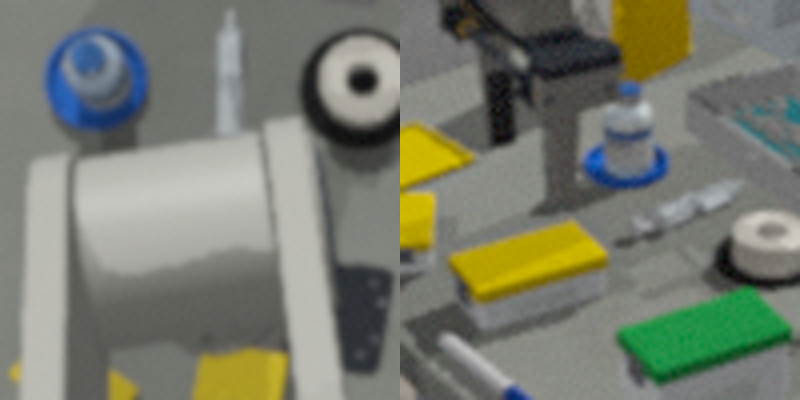

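The tape sits centred on the pad: (362,82) vs (358,85). I'll grip the yellow case across its width.

>>> arm_command([
  [0.0919,0.004,0,0.02,0,0,0],
  [0.0919,0,0,0.03,0,0,0],
  [0.0919,0,0,0.03,0,0,0],
  [0.0919,0,0,0.014,0,0,0],
  [0.0919,0,0,0,0,0,0],
  [0.05,0,0,0,0,0,0],
  [0.05,0,0,0,0,0,0],
  [0.05,0,0,0,0,0,0],
  [0.05,0,0,0,0,0,0],
  [0.05,0,0,0,0,0,0],
], force=25)

```text
time: 20.1
eef_pos: [0.4541, 0.0801, 0.0272]
tool_rot: [180.0, 0.1, 170.4]
force: [-1.0, -0.2, 6.7]
opening: 0.65
gripper_force: 25.0
```

>>> arm_command([
  [0.05,0,0,0,0,0,0],
  [0.05,0,0,-0.01,0,0,0],
  [0.05,0,0,-0.02,0,0,0],
  [0.05,0,0,-0.03,0,0,0],
  [0.05,0,0,-0.03,0,0,0],
  [0.05,0,0,0,0,0,0],
])

```text
time: 20.7
eef_pos: [0.4558, 0.0804, 0.1202]
tool_rot: [179.9, 0.3, 170.4]
force: [0.8, -1.7, -2.3]
opening: 0.652
gripper_force: 25.0
```

>>> arm_command([
  [0.05,0,0,0,0,0,-6],
  [0.05,0,0,0,0,0,-6],
  [0.05,-0.002,0.018,0,0,0,0],
  [0.05,-0.004,0.038,0,0,0,0],
  [0.05,-0.004,0.04,0,0,0,0],
  [0.05,-0.004,0.04,0,0,0,0],
  [0.05,-0.004,0.04,0,0,0,0],
  [0.05,-0.004,0.04,0,0,0,0],
  [0.05,-0.002,0.022,0,0,0,0],
  [0.05,0,0.01,0,0,0,0],
])

```text
time: 21.7
eef_pos: [0.4665, 0.3305, 0.1156]
tool_rot: [-180.0, -0.0, -177.5]
force: [-0.0, 0.2, -2.2]
opening: 0.648
gripper_force: 25.0
```

>>> arm_command([
  [0.05,0,0,0.02,0,0,0],
  [0.05,0,0,0.03,0,0,0],
  [0.05,0,0,0.02,0,0,0],
  [0.05,0,0,0,0,0,0],
  [0.05,0,0,0,0,0,0],
])

```text
time: 22.2
eef_pos: [0.4667, 0.3279, 0.0464]
tool_rot: [-179.9, -0.1, -177.6]
force: [0.8, -0.1, -1.6]
opening: 0.653
gripper_force: 25.0
```

Run:
```python
from h import *
a=robot.snapshot("top")
b=robot.snapshot("scene")
r=lambda i:cv2.resize(i,None,fx=4,fy=4,interpolation=cv2.INTER_CUBIC)
cv2.imwrite("pics/d6.png",np.hstack([r(a[170:270,160:260]),r(b[140:240,200:300])]))
print(robot.state()["eef_pos"],robot.state()["tool_rot"])
```

```text
[0.46770508 0.32883892 0.04759125] [ 1.79962941e+02  6.39434477e-02 -1.77603536e+02]
```

View pics/d6.png

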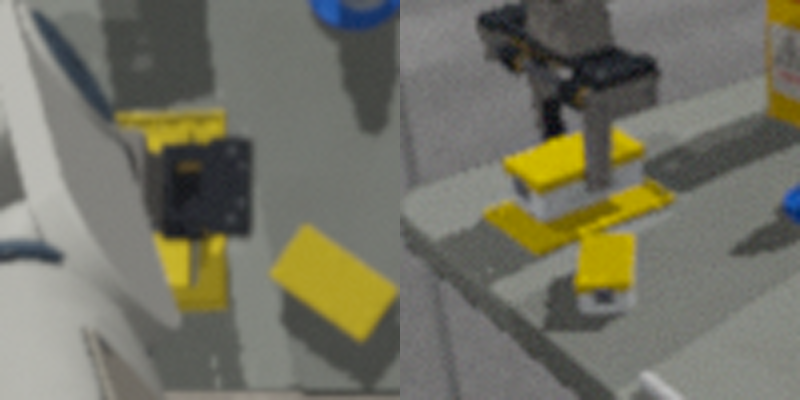

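The case hovers over the yellow tray with its edges parallel (scene crop 575,175). I'll lower it 16 mm and release.

>>> arm_command([
  [0.05,-0.002,0.001,0.005,0,0,0],
  [0.05,0,0,0.005,0,0,0],
  [0.05,0,0,0.004,0,0,0],
  [0.05,0,0,0.002,0,0,0],
  [0.05,0,0,0,0,0,0],
  [0.05,0,0,0,0,0,0],
])

```text
time: 22.9
eef_pos: [0.4689, 0.3298, 0.0312]
tool_rot: [-180.0, -0.0, -177.6]
force: [-3.8, -2.4, 8.2]
opening: 0.646
gripper_force: 25.0
```

>>> arm_command([
  [0.075,0,0,0,0,0,0],
  [0.085,0,0,0,0,0,0],
  [0.085,0,0,0,0,0,0],
  [0.085,0,0,0,0,0,0],
  [0.085,0,0,-0.02,0,0,0],
  [0.085,0,0,-0.03,0,0,0],
  [0.085,0,0,-0.04,0,0,0],
  [0.085,0,0,-0.03,0,0,0],
  [0.0919,0.001,-0.028,0,0,0,0],
  [0.0919,0.002,-0.04,0,0,0,0],
])

```text
time: 23.9
eef_pos: [0.4698, 0.2628, 0.1519]
tool_rot: [179.9, 0.2, -177.5]
force: [1.5, -0.6, -0.3]
opening: 1.002
gripper_force: 0.0
```

>>> arm_command([
  [0.0919,0.002,-0.045,0,0,0,0],
  [0.0919,0.002,-0.045,0,0,0,0],
  [0.0919,0.002,-0.045,0,0,0,0],
  [0.0919,0.002,-0.045,0,0,0,0],
  [0.0919,0.002,-0.045,0,0,0,0],
  [0.0919,0.002,-0.045,0,0,0,0],
  [0.0919,0.002,-0.045,0,0,0,0],
  [0.0919,0.002,-0.035,0,0,0,0],
  [0.0919,0,-0.02,0,0,0,6],
  [0.0919,0,0,0,0,0,6],
])

```text
time: 24.9
eef_pos: [0.4686, -0.111, 0.1506]
tool_rot: [-180.0, 0.0, 170.0]
force: [-0.3, -0.1, 0.1]
opening: 0.997
gripper_force: 0.0
```

Run:
```python
from h import *
a=robot.snapshot("top")
b=robot.snapshot("scene")
r=lambda i:cv2.resize(i,None,fx=4,fy=4,interpolation=cv2.INTER_CUBIC)
cv2.imwrite("pics/d7.png",np.hstack([r(a[170:270,160:260]),r(b[160:260,280:380])]))
print(robot.state()["eef_pos"],robot.state()["tool_rot"])
```

```text
[ 0.46841253 -0.10921065  0.15051978] [ 1.79995090e+02 -2.03633027e-03  1.70233505e+02]
```

View pics/d7.png

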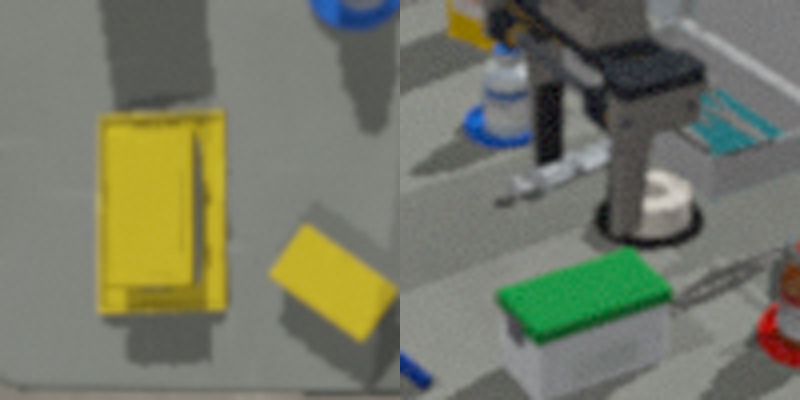

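The yellow case lies in its tray; its lid spans about (104–193, 120–287) in the crop. I'll compute its place, allowing for the lid's height, and then go on with the green case.

Run:
```python
from h import *
q=ray("top",crop([(104,120),(192,122),(194,286),(106,285)],(160,170),4),.044)
t=ray("top",crop([(98,112),(225,110),(228,312),(99,314)],(160,170),4),.008)
for p in(q,t):
    d=p[0]+p[1]-p[2]-p[3];print(p.mean(0).round(4),np.degrees(np.arctan2(d[1],d[0])).round(1),np.linalg.norm(d)/2)
print(q.round(4),t.round(4))
```

```text
[0.472  0.3297] 3.3 0.1145635379017344
[0.4697 0.3296] 3.1 0.14456641701730347
[[0.5297 0.3642]
 [0.5288 0.3019]
 [0.4149 0.2957]
 [0.4148 0.3571]] [[0.5407 0.3797]
 [0.5429 0.2874]
 [0.3988 0.2796]
 [0.3961 0.3719]]
```

>>> arm_command([
  [0.0919,-0.002,0,0.03,0,0,0],
  [0.0919,0,0,0.03,0,0,0],
  [0.0919,0,0,0.03,0,0,0],
  [0.0919,0,0,0.02,0,0,0],
  [0.0919,0,0,0,0,0,0],
  [0.05,0,0,0,0,0,0],
  [0.05,0,0,0,0,0,0],
  [0.05,0,0,0,0,0,0],
  [0.05,0,0,0,0,0,0],
  [0.05,0,0,0,0,0,0],
], force=25)

```text
time: 26.0
eef_pos: [0.4711, -0.109, 0.0415]
tool_rot: [-180.0, 0.1, 170.4]
force: [-1.2, -0.3, 7.3]
opening: 0.653
gripper_force: 25.0
```

>>> arm_command([
  [0.05,0,0,-0.01,0,0,0],
  [0.05,0,0,-0.03,0,0,0],
  [0.05,0,0,-0.03,0,0,0],
  [0.05,0,0,-0.01,0,0,0],
  [0.05,-0.003,-0.016,0,0,0,0],
  [0.05,-0.008,-0.038,0,0,0,0],
  [0.05,-0.008,-0.038,0,0,0,0],
  [0.05,-0.008,-0.038,0,0,0,0],
  [0.05,-0.008,-0.038,0,0,0,0],
  [0.05,-0.008,-0.038,0,0,0,0],
])

```text
time: 27.0
eef_pos: [0.478, -0.3205, 0.12]
tool_rot: [180.0, -0.0, 170.4]
force: [0.7, 0.4, -2.1]
opening: 0.656
gripper_force: 25.0
```

>>> arm_command([
  [0.05,-0.004,-0.025,0,0,0,0],
  [0.05,0,0,0,0,0,-7],
  [0.05,0,0,0,0,0,-7],
  [0.05,0,0,0,0,0,-7],
  [0.05,0,0,0.02,0,0,0],
  [0.05,0,0,0.03,0,0,0],
  [0.05,0,0,0.01,0,0,0],
  [0.05,0,0,0,0,0,0],
  [0.05,0,0,0,0,0,0],
])

```text
time: 27.9
eef_pos: [0.4786, -0.3446, 0.061]
tool_rot: [180.0, -0.0, -168.6]
force: [-0.2, 0.5, -0.7]
opening: 0.651
gripper_force: 25.0
```

Run:
```python
from h import *
b=robot.snapshot("scene")
cv2.imwrite("pics/d8.png",cv2.resize(b[210:330,330:450],None,fx=4,fy=4,interpolation=cv2.INTER_CUBIC))
print(robot.state()["eef_pos"],robot.state()["tool_rot"])
```

```text
[ 0.47889739 -0.34485899  0.06147277] [-1.79951424e+02  4.21659734e-02 -1.68583320e+02]
```

View pics/d8.png

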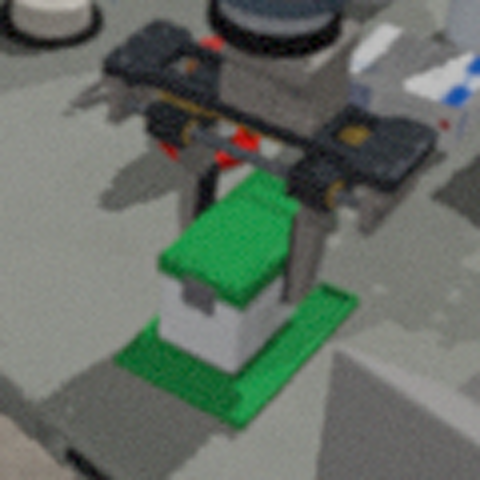

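The green case hovers aligned over the green tray (crop 235,300). I'll lower it 16 mm.

>>> arm_command([
  [0.05,0,0,0.005,0,0,0],
  [0.05,0,0,0.005,0,0,0],
  [0.05,0,0,0.004,0,0,0],
  [0.05,0,0,0.002,0,0,0],
  [0.05,0,0,0,0,0,0],
  [0.05,0,0,0,0,0,0],
])

```text
time: 28.55
eef_pos: [0.4782, -0.3444, 0.0454]
tool_rot: [180.0, -0.0, -168.6]
force: [-4.3, 1.7, 10.4]
opening: 0.654
gripper_force: 25.0
```

>>> arm_command([
  [0.075,0,0,0,0,0,0],
  [0.085,0,0,0,0,0,0],
  [0.085,0,0,0,0,0,0],
  [0.085,0,0,0,0,0,0],
  [0.085,0,0,-0.02,0,0,0],
  [0.085,0,0,-0.03,0,0,0],
  [0.085,0,0,-0.04,0,0,0],
  [0.085,0,0,-0.04,0,0,0],
  [0.085,0,0,-0.04,0,0,0],
  [0.085,0,0,-0.02,0,0,0],
])

```text
time: 29.55
eef_pos: [0.4794, -0.3453, 0.2383]
tool_rot: [-179.8, 0.2, -168.6]
force: [0.8, -0.5, -0.8]
opening: 0.922
gripper_force: 0.0
```

>>> arm_command([
  [0.085,0,0.03,0,0,0,0],
  [0.085,0,0.045,0,0,0,0],
  [0.085,0,0.045,0,0,0,0],
  [0.085,0,0.045,0,0,0,0],
  [0.085,0,0.045,0,0,0,0],
  [0.085,0,0.045,0,0,0,0],
  [0.085,0,0.03,0,0,0,0],
  [0.085,0,0,0,0,0,0],
  [0.085,0,0,0,0,0,0],
])

```text
time: 30.45
eef_pos: [0.4221, -0.0649, 0.2348]
tool_rot: [-180.0, 0.0, -168.5]
force: [-0.4, 0.3, -0.5]
opening: 0.927
gripper_force: 0.0
```

Run:
```python
from h import *
a=robot.snapshot("top");b=robot.snapshot("scene")
r=lambda i,s:cv2.resize(i,None,fx=s,fy=s,interpolation=cv2.INTER_CUBIC)
cv2.imwrite("pics/d9.png",np.hstack([r(a[140:270,340:470],4),r(b[170:320,210:420],520/150)])[:, :]) if 0 else cv2.imwrite("pics/d9.png",np.vstack([r(a[148:256,180:470],800/290)[:297],r(b[165:272,205:495],800/290)[:295]]))
```

```text
(no output)
```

View pics/d9.png

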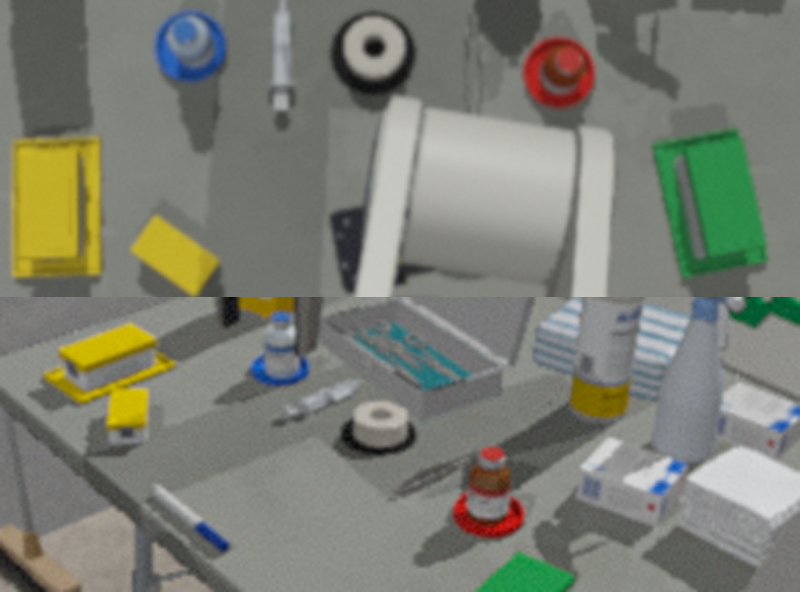

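Everything is placed: both cases are in their trays (57,208 and 725,200), the vials are upright in their dishes (190,45 and 560,72), the tape is on the pad (375,47), and the gripper is clear. Handing in.

```bash
python3 -c "
from cell import robot
print(robot.finish_job())"
```

```text
the job is handed in; nothing more can be done
None
```

The job is handed in: the last pictures show both cases in their matching trays, both vials upright in their matching dishes and the tape flat on the black pad, with the robot clear, after about 31 s of the 136 s allowed (no verdict came back).

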